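# Salt for the breakfast egg

## Robot

A 6-joint arm with a two-finger parallel gripper is mounted at the origin on the work surface. World frame = base frame: x ahead of the robot, y to its left, z up, the work surface at z = 0. Lengths are in mm, angles in rad, forces in N, time in s.
With the tool pointing down it reaches from about 325 to 900 mm from the base axis. Payload 6.1 kg.
Tool frame: the origin (TCP) lies midway between the tips of the shut fingers; the grasp point (between the pads) lies manip.tcp_to_grasp behind it (manip.tcp_to_grasp is the distance from the TCP to the grasp point, in mm); z points along the fingers, y is the line along which they close (so a half turn about z gives the same grasp; the last joint's range is limited). The gripper opens to 87 mm and grips with 3 to 60 N. Pads are 19 mm wide; open, the fingers measure 117 mm over their backs; the gripper's body (75 mm by 190 mm) begins 51 mm behind the grasp point.
Start: joints at [-1.39, 0.22, 1.526, -0, 1.395, -0.126], TCP at [188.749, -595.81, 222.538] pointing down, gripper open.
Joint ranges: [-2.98, 2.98], [-0.91, 2.08], [0.09, 2.57], [-1.24, 4.39], [0.2, 2.65], [-2.68, 2.68]. Speed limits (rad/s): [2.57, 2.57, 3.01, 3.14, 3.14, 3.14].

## Interface

Orientations are given as a unit quaternion [w, x, y, z].
In Python, from bench import manip gives the robot as it stands.
- The arm moves only by the tool apply_moves, never from a script. Its argument "increments" is a list that holds one entry, the list of rows, each a list of 6 numbers: the shift along the tool's x, y, z each as a share of 0.05 m, from -1 to 1, then the turn, a rotation vector about the tool's x, y, z each as a share of 0.1 rad, from -1 to 1. In form: [[[tx, ty, tz, rx, ry, rz], ...]]. A call has 1 to 5 rows; each row shifts and turns the commanded pose from where the row before left it, along the tool's axes as they then stand; what a row does not reach is not made up. A row lasts 1/8 s, in which the tool goes at most 62.5 mm and 10.7 degrees, less where a joint would pass 70% of its speed; a pose out of reach is approached as far as the arm can. A call with a number of a shift or a turn outside -1 to 1 is refused whole. A call with a gripper value outside its range is refused whole. "hand" is the gripper's target within -1 to 1 (shut at 1, half-way at 0, fully open at -1), set as the call begins (left out, the last holds). The fingers move at their own pace and stop on an object; the grip force is fixed at half the most. Time passes only in rows, so rows that do not move let the fingers close. It gives the time, the measured TCP pose, the force, the opening and the grip force at its end, in the units of the state.
- manip.observe(): the state, without advancing time (a new reading comes with each control period).
- manip.read_camera(name): name is "side" or "top" or "wrist"; returns (picture, depth): 400x640x3 uint8, blue, green, red; 400x640 float32, mm along the optical axis (not along the pixel's ray), 0 where there is no reading.
- manip.get_calibration(name): a dict with "intrinsics" (3x3 intrinsics, pixels), "cam_to_world" (4x4, takes a point from camera to world coordinates); the wrist camera has in their place "T_tool_cam" (4x4, takes a point from camera to tool coordinates, whose origin is the TCP and whose axes are the flange's). Camera axes: x right, y up, looking along -z (the intrinsics and any distortion apply to the point x, -y, -z); pixel columns grow to the right and rows downward; lengths in mm; the calibration is good to about 2 mm. A picture is of the moment at which its call begins: read the wrist's pose just before it. get_calibration takes no time and is no camera call.
- manip.job_done(): hands the job in; it is judged then, once.
Trained networks look in the newest picture that a camera, given by its name, has taken for a name from the list of things; names that differ only in an ending like _2 or _b are one class to them, and where a whole thing is asked for, a point or a joint stands for the part that bears it (a point fixed in the world has none). Each returns a list of dicts, best first, with "score" (0 to 1); they miss things now and then, are a little off and sometimes report something else, mostly with a low value. They report only what shows in the picture. A call takes as long as a camera call. They do not tell look-alikes from the thing itself.
- manip.search_frame(query, camera): "at" ([x, y, z] in mm, in the coordinates of the camera as it stood for that picture, good to about 4 mm: the middle of the surface that is visible of it).
- manip.regions_of(query, camera): "region" (400x640 bool, what is visible of it).
- manip.tip_of(query, camera): "at" ([x, y, z] in mm, in the coordinates of the camera as it stood for that picture, good to about 4 mm: a listed point, or the origin of a listed thing).
The state is a dict: "t": time; "qpos": joint angles; "qd": joint speeds; "effort": joint torques, N m; "position": TCP position; "tool_rot": TCP orientation; "wrist_force": force on the tool from outside, world axes, zero at the start; "torque": the same for the moment, N m; "grip_width": opening from 0.0 (shut) to 1.0 (fully open); "gripper_force": force on a finger pad.
Only numpy, scipy, OpenCV 4.12 (cv2) and the standard library are available. Lean on these libraries where they do the work, as an engineer would, in place of code of your own. Each camera call takes 0.05 s, during which the arm holds its last target. There are 200 camera calls.

## Task

The salt cellar for the egg stands at the back of the birch caddy, shut in by the teacup and the honey pot: first stand both of those on the cork mat, then bring the salt cellar to the middle of the round coaster, and only then put the teacup and the honey pot back on the caddy, each exactly where it stood at the start. Keep all three upright, set them down rather than drop them, and leave the egg cup, the tablespoon and the milk jug where they are.

Things in the scene. Friction and masses are not known exactly. Their poses are not given: they have to be found in the camera images.
- teacup: White porcelain teacup, open, 66 mm tall, outside diameter 68 mm at the rim, 66 mm at 28 mm height and narrowing below to a 42 mm foot; walls 4 mm; 0.17 kg. A loop handle stands out along its own -x axis to 61 mm from the cup's axis, 7 mm thick, from 20 to 58 mm above the foot. Origin: centre of the underside, z up. Starts on the caddy's board, left or right of centre, handle towards the robot's side.
- honey_pot: Amber glass honey pot with its pale wooden lid fixed on, a plain upright cylinder 62 mm in diameter and 88 mm tall (glass to 74 mm, slightly necked just under the lid; the flat lid is the top 14 mm, 62 mm wide); 0.30 kg. Origin: centre of the underside, z up. Starts on the caddy's board, beside the teacup on the other side of centre, its axis about 104 mm from the cup's.
- salt_cellar: Small open terracotta salt cellar, an empty round bowl 45 mm tall, 56 mm in diameter outside (straight sides from 6 mm up), walls 6 mm; 0.11 kg. Origin: centre of the underside, z up. Starts on the caddy's board at the back in the middle, about 7 mm from the back rail, with the teacup and the honey pot 2 to 12 mm away in front of it on either side.
- caddy: Fixed pale birch caddy: a flat board 150 mm (own x) by 230 mm (own y), 10 mm thick, with one rail 12 mm thick standing along its whole far (+x) edge, the rail's top 50 mm above the counter; the other three sides are open. Origin: centre of the board's underside on the counter; own +x points from its open front (robot's side) to the rail, z up.
- mat: Fixed cork mat, the side area, a flat rectangle 200 mm (own x) by 130 mm (own y), 4 mm thick, on one side of the counter, left or right. Origin: centre of its underside; z up. Room for teacup and honey pot side by side along its x.
- coaster: Fixed round dark wooden coaster, 90 mm in diameter, 6 mm thick, on the other side of the counter from the mat, next to the egg cup. Origin: centre of its underside; z up.
- egg_cup: Steel egg cup with a pale brown egg in it, 50 mm in diameter, 75 mm tall, loose, standing about 100 mm beyond the coaster as seen from the robot. Bystander. Origin: centre of its underside, z up.
- tablespoon: Steel tablespoon, 190 mm long, lying loose roughly left to right about 100 mm nearer the robot than the coaster. Bystander. Origin: about the middle of its length, underside; own x runs along it to the bowl.
- milk_jug: Open steel milk jug, 72 mm in diameter, 85 mm tall, with a handle on its own +y side reaching 64 mm from its axis, loose, on the counter between the robot and the caddy's open front. Bystander. Origin: centre of its underside, z up.
Not all that is in view belongs to the job. Several things have the shape of the mat; the one meant has the colours described above.

How it is judged (in metres and radians):
On the way, in this order (a step that is already met when the one before it is completed fails the run):
1. teacup and honey pot both stand released on the cork mat while the salt cellar is still at its place on the caddy (x of teacup in the frame of mat between -0.095 and 0.095 m and y of teacup in the frame of mat between -0.06 and 0.06 m and z of each of teacup, honey_pot in the frame of mat below 0.009 m and linear speed of each of teacup, honey_pot below 0.02 m/s and angular speed of each of teacup, honey_pot below 0.2 rad/s and angle between each of teacup, honey_pot's own z axis and vertical below 0.1 rad and contact force between the fingers and teacup below 0.3 N and x of honey_pot in the frame of mat between -0.095 and 0.095 m and y of honey_pot in the frame of mat between -0.06 and 0.06 m and contact force between the fingers and honey_pot below 0.3 N and distance of salt_cellar from where it was at the start of the episode below 0.03 m), for 0.2 s.
2. the salt cellar stands released in the middle of the coaster while teacup and honey pot are still on the mat (horizontal distance between salt_cellar and coaster below 0.015 m and z of salt_cellar in the frame of coaster below 0.011 m and linear speed of each of salt_cellar, teacup, honey_pot below 0.02 m/s and angular speed of each of salt_cellar, teacup, honey_pot below 0.2 rad/s and angle between each of salt_cellar, teacup, honey_pot's own z axis and vertical below 0.1 rad and contact force between the fingers and salt_cellar below 0.3 N and x of teacup in the frame of mat between -0.095 and 0.095 m and y of teacup in the frame of mat between -0.06 and 0.06 m and z of each of teacup, honey_pot in the frame of mat below 0.009 m and contact force between the fingers and teacup below 0.3 N and x of honey_pot in the frame of mat between -0.095 and 0.095 m and y of honey_pot in the frame of mat between -0.06 and 0.06 m and contact force between the fingers and honey_pot below 0.3 N), for 0.2 s.
At the end, for the whole second after the job is handed in: The salt cellar stands upright on the coaster, its centre within 15 mm of the coaster's; teacup and honey pot stand upright on the caddy, each within 15 mm of where it stood at the start (which way the handle points does not matter); all are released and at rest (horizontal distance between salt_cellar and coaster below 0.015 m and z of salt_cellar in the frame of coaster below 0.011 m and linear speed of each of salt_cellar, teacup, honey_pot below 0.02 m/s and angular speed of each of salt_cellar, teacup, honey_pot below 0.2 rad/s and angle between each of salt_cellar, teacup, honey_pot's own z axis and vertical below 0.1 rad and contact force between the fingers and salt_cellar below 0.3 N and distance of each of teacup, honey_pot from where it was at the start of the episode below 0.015 m and contact force between the fingers and teacup below 0.3 N and contact force between the fingers and honey_pot below 0.3 N); the robot touches nothing.
It fails at once if the teacup, the honey pot or the salt cellar is tipped more than about 35 degrees (angle between any of teacup, honey_pot, salt_cellar's own z axis and vertical above 0.6 rad).
It fails at once if the egg cup is shifted by more than 25 mm or knocked over (distance of egg_cup from where it was at the start of the episode above 0.025 m or angle between egg_cup's own z axis and vertical above 0.5 rad).
It fails at once if the tablespoon is shifted by more than 25 mm or knocked over (distance of tablespoon from where it was at the start of the episode above 0.025 m or angle between tablespoon's own z axis and vertical above 0.5 rad).
It fails at once if the milk jug is shifted by more than 25 mm or knocked over (distance of milk_jug from where it was at the start of the episode above 0.025 m or angle between milk_jug's own z axis and vertical above 0.5 rad).
It fails at once if the teacup, the honey pot or the salt cellar is dropped: it falls free of the fingers faster than 0.6 m/s (a drop of about 20 mm) ((linear speed of teacup above 0.6 m/s and contact force between the fingers and teacup below 0.3 N) or (linear speed of honey_pot above 0.6 m/s and contact force between the fingers and honey_pot below 0.3 N) or (linear speed of salt_cellar above 0.6 m/s and contact force between the fingers and salt_cellar below 0.3 N)).
It also fails if it takes over 136 s, if anything falls off the work surface, if the arm or the gripper's body presses on something with over 40 N, if the wrist force passes 120 N, or if a joint passes its speed limit or range.

## Working session

There is one attempt and no reset: what is moved stays moved. The work goes in short steps, Python scripts to look and compute and a tool call to move; the robot and the scene stay as the last step left them, time stands still between calls to the robot, and variables do not carry over. Pictures are saved under pics/ and viewed, at most 14 in all, crops included, and the job is handed in when it is done.

Besides the shell and the picture viewer there is one more tool, called after "Call:" as name([rows], argument=value, ...), one row to a line, values as JSON. apply_moves: Moves the arm, as the interface text tells. Its arguments: {"type":"object","properties":{"increments":{"type":"array","items":{"type":"array","items":{"type":"array","items":{"type":"number","minimum":-1,"maximum":1}}}},"hand":{"type":"number"}},"required":["increments"]}

```bash
mkdir -p pics; cat > h.py <<'E'
import numpy as np, cv2
from bench import manip
from scipy.spatial.transform import Rotation as R
def T(name):
    c=manip.get_calibration(name)
    if name!="wrist": return np.array(c["intrinsics"]),np.array(c["cam_to_world"])
    s=manip.observe(); M=np.eye(4); q=s["tool_rot"]; M[:3,:3]=R.from_quat([q[1],q[2],q[3],q[0]]).as_matrix(); M[:3,3]=s["position"]
    return np.array(c["intrinsics"]),M@np.array(c["T_tool_cam"])
def w(M,p): return (M[:3,:3]@np.array(p)+M[:3,3])
def cloud(K,M,d):
    v,u=np.mgrid[:d.shape[0],:d.shape[1]]
    p=np.stack([(u-K[0,2])/K[0,0]*d,-(v-K[1,2])/K[1,1]*d,-d],-1)
    return p@M[:3,:3].T+M[:3,3]
E
python3 - <<'E'
from h import *
s=manip.observe();print(s["t"],s["position"],s["tool_rot"],s["grip_width"],manip.tcp_to_grasp)
print({k:v for k,v in manip.get_calibration("wrist").items()})
for n in("top","side"):
    K,M=T(n);im,d=manip.read_camera(n);cv2.imwrite(f"pics/{n}0.png",im);np.save(f"{n}0.npy",d)
    print(n,K.tolist(),M.round(2).tolist())
    for q in("teacup","honey_pot","salt_cellar","caddy","mat","coaster","egg_cup","tablespoon","milk_jug"):
        r=manip.tip_of(q,n)
        print(q,[(round(a["score"],2),w(M,a["at"]).round().tolist()) for a in r[:3]])
E
```

```text
0.0 [ 188.6445335  -595.22327137  221.4571096 ] [-9.45912017e-04  9.88256965e-01  1.52798156e-01 -1.74071051e-05] 1.0030183355102489 18.700000000000003
{'intrinsics': array([[302.68433644,   0.        , 323.64956612],
       [  0.        , 302.68433644, 199.75877446],
       [  0.        ,   0.        ,   1.        ]]), 'T_tool_cam': array([[ 2.69189938e-04,  9.62378698e-01,  2.71711555e-01,
         7.57260931e+01],
       [ 9.99999950e-01, -2.13352726e-04, -2.35042659e-04,
         7.87049090e-01],
       [-1.68229647e-04,  2.71711605e-01, -9.62378707e-01,
        -1.61125587e+02],
       [ 0.00000000e+00,  0.00000000e+00,  0.00000000e+00,
         1.00000000e+00]])}
top [[508.15646299177945, 0.0, 314.51549636350353], [0.0, 508.15646299177945, 207.00395545211987], [0.0, 0.0, 1.0]] [[0.0, 1.0, -0.08, 344.13], [-1.0, 0.0, 0.0, -102.97], [0.0, 0.08, 1.0, 1607.89], [0.0, 0.0, 0.0, 1.0]]
teacup [(0.7, [606.0, -70.0, 10.0])]
honey_pot [(0.92, [616.0, 31.0, 10.0])]
salt_cellar [(0.76, [651.0, -27.0, 5.0])]
caddy [(0.79, [622.0, -18.0, 7.0])]
mat [(0.91, [169.0, -300.0, -1.0]), (0.68, [463.0, -528.0, -2.0]), (0.65, [472.0, -286.0, -2.0])]
coaster [(0.76, [476.0, 308.0, -4.0])]
egg_cup [(0.47, [582.0, 301.0, 3.0])]
tablespoon [(0.77, [372.0, 337.0, 2.0])]
milk_jug [(0.84, [432.0, -30.0, 2.0]), (0.62, [606.0, -69.0, 8.0])]
side [[478.0510887046185, 0.0, 329.1139796977801], [0.0, 478.0510887046185, 193.03780686533884], [0.0, 0.0, 1.0]] [[-0.98, 0.14, -0.13, 248.18], [-0.19, -0.7, 0.69, 945.17], [0.0, 0.7, 0.71, 1105.18], [0.0, 0.0, 0.0, 1.0]]
teacup [(0.97, [600.0, -79.0, 13.0])]
honey_pot [(0.72, [612.0, 28.0, 12.0])]
salt_cellar [(0.5, [649.0, -28.0, 13.0])]
caddy [(0.9, [623.0, -27.0, 1.0])]
mat [(0.86, [747.0, -371.0, 3.0]), (0.69, [473.0, -285.0, 1.0])]
coaster [(0.75, [475.0, 311.0, -2.0])]
egg_cup [(0.63, [581.0, 302.0, 5.0])]
tablespoon [(0.97, [371.0, 326.0, 2.0])]
milk_jug [(0.61, [430.0, -32.0, 2.0])]
```

View pics/top0.png

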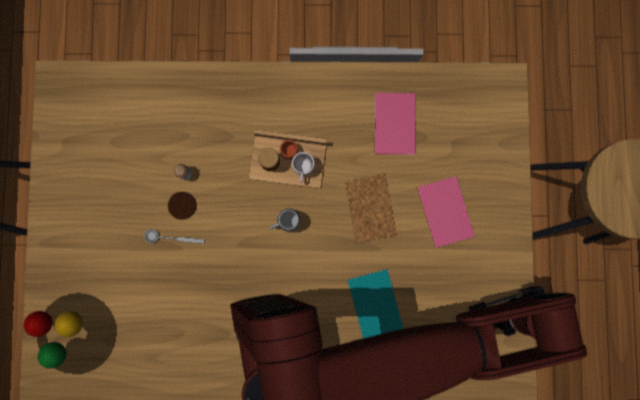

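View pics/side0.png

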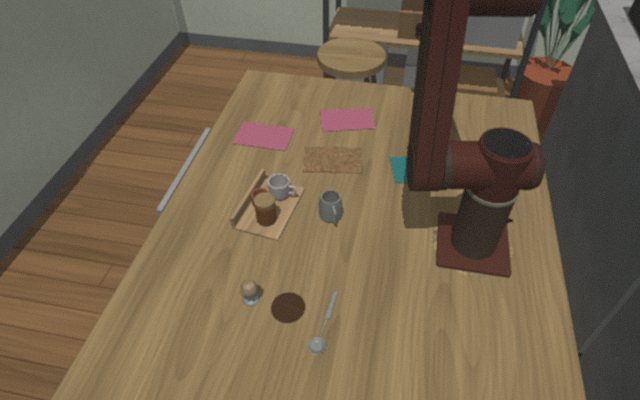

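Top picture: cork mat at (371,208). Its look-alikes are pink at (395,123) and (446,211), and teal at (375,305). Teacup (303,162), honey pot (268,158), salt cellar (289,148), coaster (182,206), milk jug (288,220). The milk jug could be taken for the cup, but it stands on the counter. I choose the cork-coloured mat at about (472,-286), then move over the caddy for a close crop.

Call:
apply_moves([
  [[0, 0, -0.3, 0, 0, 0.82], [0, 0, -0.3, 0, 0, 0.82], [0, 0, -0.3, 0, 0, 0.82], [0, 0, -0.3, 0, 0, 0.82], [0, 0, -0.4, 0, 0, 0.82]],
], hand=-1)

```text
t: 1.62
position: [188.7, -595.5, 302.5]
tool_rot: [-0.001, 0.999, -0.053, -0.0]
wrist_force: [-0.4, 0.8, 0.9]
grip_width: 1.001
gripper_force: 0.0
```

Call:
apply_moves([
  [[0.5, -0.8, 0, 0, 0, 0], [0.5, -0.8, 0, 0, 0, 0], [0.5, -0.8, 0, 0, 0, 0], [0.5, -0.8, 0, 0, 0, 0], [0.5, -0.8, 0, 0, 0, 0]],
])

```text
t: 2.25
position: [334.5, -408.5, 302.7]
tool_rot: [0.0, 0.999, -0.052, 0.0]
wrist_force: [0.6, -0.6, 0.8]
grip_width: 1.0
gripper_force: 0.0
```

Call:
apply_moves([
  [[0.5, -0.8, 0, 0, 0, 0], [0.5, -0.8, 0, 0, 0, 0], [0.5, -0.8, 0, 0, 0, 0], [0.5, -0.8, 0, 0, 0, 0], [0.5, -0.8, 0, 0, 0, 0]],
])

```text
t: 2.88
position: [479.4, -222.4, 302.8]
tool_rot: [0.0, 0.999, -0.052, 0.0]
wrist_force: [0.7, -0.3, 0.7]
grip_width: 1.001
gripper_force: 0.0
```

Call:
apply_moves([
  [[0.5, -0.8, 0, 0, 0, 0], [0.5, -0.8, 0, 0, 0, 0], [0.5, -0.8, 0, 0, 0, 0], [0.5, -0.8, 0, 0, 0, 0], [0, 0, 0, 0, 0, 0]],
])

```text
t: 3.5
position: [595.7, -72.1, 302.1]
tool_rot: [-0.0, 0.999, -0.05, -0.0]
wrist_force: [0.3, -0.3, -0.1]
grip_width: 1.001
gripper_force: 0.0
```

```bash
cat >> h.py <<'E'
def go(x,y,z):
    s=manip.observe();q=s["tool_rot"];M=R.from_quat([q[1],q[2],q[3],q[0]]).as_matrix()
    print("t",round(s["t"],1),"pos",s["position"].round(1) if hasattr(s["position"],"round") else s["position"],"yaw",round(float(np.arctan2(M[1,0],M[0,0])),3),"tilt",M[:2,2].round(3),"F",np.round(s["wrist_force"],1),"w",round(s["grip_width"],3),"gf",round(float(np.max(s["gripper_force"])),1))
    print("-> units of 50mm:",(M.T@(np.array([x,y,z])-s["position"])/50).round(3))
E
python3 - <<'E'
from h import *
go(620,-30,300)
K,M=T("wrist");im,d=manip.read_camera("wrist");cv2.imwrite("pics/w1.png",im)
P=cloud(K,M,d)
def lab(q,zlo,zhi):
    r=manip.regions_of(q,"wrist")
    if not r: print(q,None);return
    m=r[0]["region"]&(d>0); p=P[m]; k=p[(p[:,2]>zlo)&(p[:,2]<zhi)]
    c,rad=cv2.minEnclosingCircle(k[:,:2].astype(np.float32))
    hi=np.percentile(p[:,2],98)
    print(q,round(r[0]["score"],2),"n",len(k),"circ",np.round(c,1),round(rad,1),"med",np.median(k[:,:2],0).round(1),"ztop",hi.round(1))
lab("teacup",68,90);lab("honey_pot",88,110);lab("salt_cellar",45,70);lab("milk_jug",70,100)
for q in("teacup","honey_pot","salt_cellar","caddy"):
    print(q,[(round(a["score"],2),w(M,a["at"]).round(1).tolist()) for a in manip.tip_of(q,"wrist")[:2]])
K,M=T("top");im,d=manip.read_camera("top");P=cloud(K,M,d)
for q in("mat","coaster","caddy"):
    for r in manip.regions_of(q,"top")[:4]:
        m=r["region"];c=im[m].mean(0).round();p=P[m&(d>0)][:,:2].astype(np.float32);b=cv2.minAreaRect(p);print(q,round(r["score"],2),c,np.round(b[0],1),np.round(b[1],1),round(b[2],1))
E
```

```text
t 3.5 pos [595.7 -72.1 302.1] yaw -0.099 tilt [-0.     0.001] F [ 0.3 -0.3 -0.1] w 1.001 gf 0.0
-> units of 50mm: [ 0.401 -0.886  0.044]
teacup 0.6 n 528 circ [600.8 -72.6] 38.3 med [602.6 -72.4] ztop 75.7
honey_pot 0.64 n 1973 circ [618.3  32. ] 30.7 med [619.6  30.8] ztop 98.3
salt_cellar 0.67 n 584 circ [654.  -27.1] 27.8 med [654.7 -25.2] ztop 55.0
milk_jug 0.65 n 372 circ [418.5 -16.3] 43.7 med [412.3 -15.3] ztop 84.3
teacup [(0.63, [600.8, -72.2, 8.8])]
honey_pot [(0.8, [617.9, 38.1, 9.5])]
salt_cellar [(0.56, [654.3, -25.7, 9.8])]
caddy [(0.84, [627.1, -22.1, -0.2]), (0.32, [602.3, -70.5, 8.5])]
mat 0.9 [118.  90. 182.] [ 458.7 -525.3] [201.7 135.2] 16.0
mat 0.67 [66. 66. 14.] [ 162.4 -300.9] [204.9 130.9] 14.9
mat 0.63 [37. 62. 88.] [ 469.2 -287.4] [199.4 131.8] 10.0
mat 0.6 [117.  89. 181.] [ 742.9 -368.6] [131.9 208.1] 89.6
coaster 0.6 [20. 33. 59.] [475.1 310.7] [87.4 89.4] 89.3
caddy 0.64 [ 78. 114. 149.] [596.8 -11.3] [262.4 127.4] 64.4
```

View pics/w1.png

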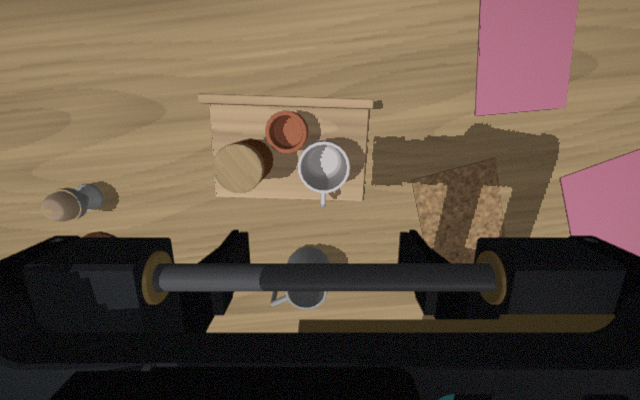

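Wrist picture: honey lid (240,167), teacup rim (325,167) with its handle at (323,198), salt cellar (286,131), cork mat (460,215). The identities agree. I'll refine the cup centre by fitting a circle to its rim.

```bash
python3 - <<'E'
from h import *
from scipy.optimize import least_squares
K,M=T("wrist");im,d=manip.read_camera("wrist");P=cloud(K,M,d)
for c0,zl,zh,r in(((604,-73),72,80,32.5),((618,32),93,103,None),((654,-27),52,60,25.5)):
    p=P[(d>0)&(P[...,2]>zl)&(P[...,2]<zh)&(np.hypot(P[...,0]-c0[0],P[...,1]-c0[1])<42)][:,:2]
    if r is None: print("enc",len(p),cv2.minEnclosingCircle(p.astype(np.float32)));continue
    s=least_squares(lambda v:np.hypot(p[:,0]-v[0],p[:,1]-v[1])-v[2],[*c0,r],loss="soft_l1");print(len(p),s.x.round(1))
go(602,-73,140)
E
```

```text
482 [605.7 -72.6  31.6]
enc 1950 ((618.3054809570312, 32.318092346191406), 30.9341983795166)
534 [653.9 -27.1  24.9]
t 4.2 pos [594.5 -75.  302.6] yaw -0.104 tilt [ 0. -0.] F [-0.3 -0.5  0. ] w 1.002 gf 0.0
-> units of 50mm: [ 0.144 -0.056  3.252]
```

Call:
apply_moves([
  [[0.21, -0.07, 0.8, 0, 0, 0], [0, 0, 0.8, 0, 0, 0], [0, 0, 0.8, 0, 0, 0], [0, 0, 0.8, 0, 0, 0], [0, 0, 0, 0, 0, 0]],
])

```text
t: 4.82
position: [602.4, -71.7, 138.6]
tool_rot: [-0.001, 0.999, -0.052, -0.004]
wrist_force: [-0.6, -0.6, -0.1]
grip_width: 1.0
gripper_force: 0.0
```

```bash
python3 - <<'E'
from h import *
go(605.5,-72.6,35)
im,d=manip.read_camera("wrist");cv2.imwrite("pics/w2.png",im)
E
```

```text
t 4.8 pos [602.4 -71.7 138.6] yaw -0.103 tilt [-0.008  0.002] F [-0.6 -0.6 -0.1] w 1.0 gf 0.0
-> units of 50mm: [0.08  0.014 2.071]
```

View pics/w2.png

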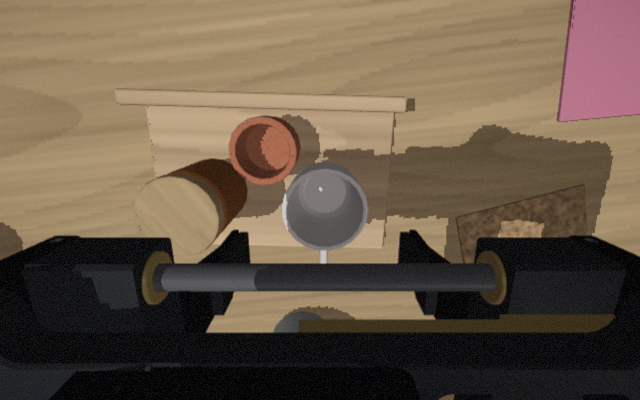

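The cup at (325,207) is centred between the fingers (columns 246 and 402). I'm descending.

Call:
apply_moves([
  [[0, 0, 0, 0, 0, 0], [0, 0, 0.5, 0, 0, 0], [0, 0, 0.5, 0, 0, 0], [0, 0, 0.2, 0, 0, 0], [0, 0, 0, 0, 0, 0]],
])

```text
t: 5.5
position: [605.9, -72.6, 83.4]
tool_rot: [0.0, 0.999, -0.052, 0.0]
wrist_force: [-0.4, -0.1, 0.2]
grip_width: 1.002
gripper_force: 0.0
```

```bash
python3 - <<'E'
from h import *
go(605.5,-72.6,35)
E
```

```text
t 5.5 pos [605.9 -72.6  83.4] yaw -0.103 tilt [ 0.001 -0.   ] F [-0.4 -0.1  0.2] w 1.002 gf 0.0
-> units of 50mm: [-0.008  0.001  0.968]
```

Call:
apply_moves([
  [[0, 0, 0.4, 0, 0, 0], [0, 0, 0.35, 0, 0, 0], [0, 0, 0.2, 0, 0, 0], [0, 0, 0, 0, 0, 0], [0, 0, 0, 0, 0, 0]],
])

```text
t: 6.12
position: [605.7, -72.5, 35.3]
tool_rot: [0.0, 0.999, -0.052, 0.0]
wrist_force: [-0.5, -0.2, -0.5]
grip_width: 1.0
gripper_force: 0.0
```

Call:
apply_moves([
  [[0, 0, 0, 0, 0, 0], [0, 0, 0, 0, 0, 0], [0, 0, 0, 0, 0, 0], [0, 0, 0, 0, 0, 0], [0, 0, 0, 0, 0, 0]],
], hand=1)

```text
t: 6.75
position: [605.7, -72.5, 35.5]
tool_rot: [0.0, 0.999, -0.052, 0.0]
wrist_force: [-0.8, -0.1, 3.4]
grip_width: 0.78
gripper_force: 30.0
```

Call:
apply_moves([
  [[0, 0, -0.2, 0, 0, 0], [0, 0, -0.6, 0, 0, 0], [0, 0, -0.8, 0, 0, 0], [0, 0, -0.8, 0, 0, 0], [-0.1, 0.2, 0, 0, 0, 0]],
])

```text
t: 7.38
position: [602.2, -82.3, 159.8]
tool_rot: [0.001, 0.999, -0.051, 0.004]
wrist_force: [-0.1, -0.3, -0.6]
grip_width: 0.778
gripper_force: 30.0
```

Call:
apply_moves([
  [[-0.3, 0.5, 0, 0, 0, 0], [-0.4, 0.6, 0, 0, 0, 0], [-0.4, 0.6, 0, 0, 0, 0], [-0.4, 0.6, 0, 0, 0, 0], [-0.4, 0.6, 0, 0, 0, 0]],
])

```text
t: 8.0
position: [487.9, -216.8, 153.5]
tool_rot: [-0.001, 0.999, -0.052, -0.001]
wrist_force: [-0.1, -0.5, -1.5]
grip_width: 0.774
gripper_force: 30.0
```

Call:
apply_moves([
  [[-0.4, 0.6, 0, 0, 0, 0], [-0.4, 0.6, 0, 0, 0, 0], [-0.3, 0.4, 0, 0, 0, 0], [-0.1, 0.1, 0, 0, 0, 0], [0, 0, 0, 0, 0, 0]],
])

```text
t: 8.62
position: [421.0, -294.3, 154.2]
tool_rot: [-0.001, 0.999, -0.052, -0.0]
wrist_force: [0.5, 0.1, -1.1]
grip_width: 0.773
gripper_force: 30.0
```

```bash
python3 - <<'E'
from h import *
im,d=manip.read_camera("top");cv2.imwrite("pics/t2.png",im[80:280,220:460].repeat(2,0).repeat(2,1))
go(422,-296,29.5)
E
```

```text
t 8.7 pos [ 421.4 -294.1  154.5] yaw -0.103 tilt [-0.     0.001] F [-0.  -1.  -2.3] w 0.774 gf 30.0
-> units of 50mm: [0.017 0.04  2.499]
```

View pics/t2.png

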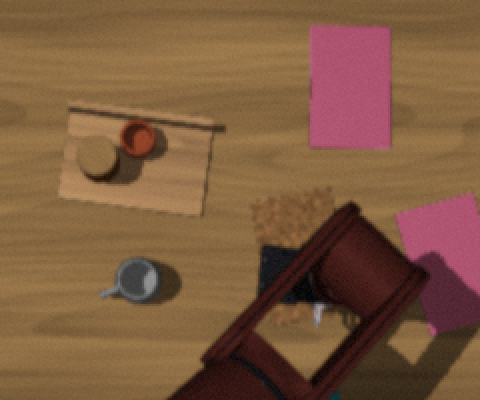

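Cup held over the near part of the cork mat; honey pot (98,157) and salt (138,138) are undisturbed on the caddy. I'm lowering it.

Call:
apply_moves([
  [[0, 0, 0.5, 0, 0, 0], [0, 0, 0.7, 0, 0, 0], [0, 0, 0.7, 0, 0, 0], [0, 0, 0.4, 0, 0, 0], [0, 0, 0, 0, 0, 0]],
])

```text
t: 9.3
position: [420.7, -292.6, 38.1]
tool_rot: [-0.002, 0.999, -0.051, -0.002]
wrist_force: [-1.1, 0.9, -0.8]
grip_width: 0.779
gripper_force: 30.0
```

Call:
apply_moves([
  [[0, 0, 0.06, 0, 0, 0], [0, 0, 0.06, 0, 0, 0], [0, 0, 0.06, 0, 0, 0], [0, 0, 0, 0, 0, 0], [0, 0, 0, 0, 0, 0]],
])

```text
t: 9.93
position: [421.5, -294.8, 31.2]
tool_rot: [0.0, 0.999, -0.052, 0.0]
wrist_force: [0.2, -0.3, -1.0]
grip_width: 0.775
gripper_force: 30.0
```

Call:
apply_moves([
  [[0, 0, 0.03, 0, 0, 0], [0, 0, 0.02, 0, 0, 0], [0, 0, 0, 0, 0, 0]],
])

```text
t: 10.3
position: [421.7, -294.9, 29.4]
tool_rot: [0.0, 0.999, -0.052, 0.0]
wrist_force: [-2.4, 1.4, 5.6]
grip_width: 0.771
gripper_force: 29.9
```

Call:
apply_moves([
  [[0, 0, 0, 0, 0, 0], [0, 0, 0, 0, 0, 0], [0, 0, 0, 0, 0, 0], [0, 0, 0, 0, 0, 0]],
], hand=-1)

```text
t: 10.8
position: [421.5, -294.7, 28.4]
tool_rot: [-0.0, 0.999, -0.052, -0.0]
wrist_force: [-0.1, -0.3, -0.4]
grip_width: 0.994
gripper_force: 0.0
```

Call:
apply_moves([
  [[0, 0, -0.4, 0, 0, 0], [0, 0, -0.7, 0, 0, 0], [0, 0, -0.8, 0, 0, 0], [0, 0, -0.7, 0, 0, 0], [0.03, -0.12, 0, 0, 0, 0]],
])

```text
t: 11.42
position: [425.4, -290.7, 162.1]
tool_rot: [0.002, 0.999, -0.052, 0.003]
wrist_force: [-0.2, -0.6, -1.0]
grip_width: 1.0
gripper_force: 0.0
```

Call:
apply_moves([
  [[0.32, -0.68, 0, 0, 0, 0], [0.32, -0.68, 0, 0, 0, 0], [0.32, -0.68, 0, 0, 0, 0], [0.32, -0.68, 0, 0, 0, 0], [0.32, -0.68, 0, 0, 0, 0]],
])

```text
t: 12.05
position: [520.4, -126.3, 156.9]
tool_rot: [-0.0, 0.999, -0.052, -0.001]
wrist_force: [0.1, 0.0, -0.6]
grip_width: 1.0
gripper_force: 0.0
```

Call:
apply_moves([
  [[0.32, -0.68, 0, 0, 0, 0], [0.32, -0.68, 0, 0, 0, 0], [0.32, -0.68, 0, 0, 0, 0], [0.32, -0.68, 0, 0, 0, 0], [0.32, -0.68, 0, 0, 0, 0]],
])

```text
t: 12.68
position: [617.4, 34.3, 156.6]
tool_rot: [-0.0, 0.999, -0.051, -0.001]
wrist_force: [0.2, 0.1, 0.2]
grip_width: 0.997
gripper_force: 0.0
```

Call:
apply_moves([
  [[0, 0, 0, 0, 0, 0], [0, 0, 0, 0, 0, 0]],
])

```text
t: 12.92
position: [616.7, 32.7, 157.0]
tool_rot: [0.0, 0.999, -0.051, -0.001]
wrist_force: [-0.6, 0.3, -0.6]
grip_width: 0.996
gripper_force: 0.0
```

```bash
python3 - <<'E'
from h import *
go(618.3,32.3,42)
K,M=T("wrist");im,d=manip.read_camera("wrist");cv2.imwrite("pics/w3.png",im)
P=cloud(K,M,d)
p=P[(d>0)&(P[...,2]>92)&(P[...,2]<104)&(np.hypot(P[...,0]-618,P[...,1]-32)<42)][:,:2]
print("enc",len(p),cv2.minEnclosingCircle(p.astype(np.float32)))
E
```

```text
t 12.9 pos [616.7  32.7 157. ] yaw -0.103 tilt [-0.003 -0.   ] F [-0.6  0.3 -0.6] w 0.996 gf 0.0
-> units of 50mm: [0.039 0.004 2.3  ]
enc 4661 ((618.3488159179688, 32.40678024291992), 30.82383918762207)
```

View pics/w3.png

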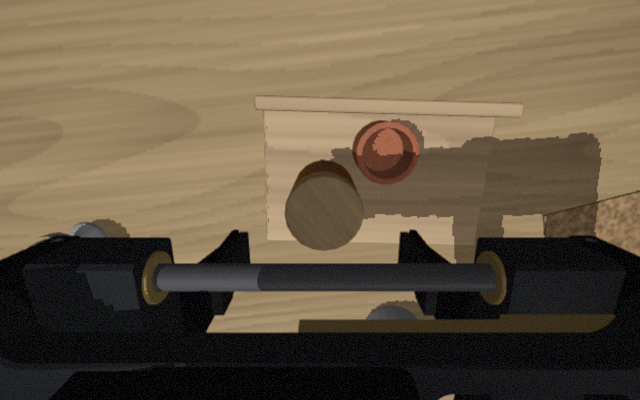

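The honey pot lid (325,210) is centred between the fingers, with salt at (387,152). I'm descending.

Call:
apply_moves([
  [[0, 0, 0.5, 0, 0, 0], [0, 0, 0.6, 0, 0, 0], [0, 0, 0.6, 0, 0, 0], [0, 0, 0.4, 0, 0, 0], [0, 0, 0.2, 0, 0, 0]],
])

```text
t: 13.6
position: [616.9, 32.2, 42.3]
tool_rot: [0.0, 0.999, -0.052, -0.001]
wrist_force: [0.6, -0.3, 0.1]
grip_width: 1.002
gripper_force: 0.0
```

Call:
apply_moves([
  [[0, 0, 0, 0, 0, 0], [0, 0, 0, 0, 0, 0], [0, 0, 0, 0, 0, 0]],
])

```text
t: 13.98
position: [618.8, 32.8, 44.8]
tool_rot: [0.0, 0.999, -0.052, 0.001]
wrist_force: [-0.9, -0.8, 0.2]
grip_width: 1.002
gripper_force: 0.0
```

Call:
apply_moves([
  [[0, 0, 0, 0, 0, 0], [0, 0, 0, 0, 0, 0], [0, 0, 0, 0, 0, 0], [0, 0, 0, 0, 0, 0], [0, 0, 0, 0, 0, 0]],
], hand=1)

```text
t: 14.6
position: [617.7, 32.8, 43.5]
tool_rot: [0.0, 0.999, -0.052, -0.0]
wrist_force: [-0.6, -0.4, 1.0]
grip_width: 0.707
gripper_force: 30.0
```

Call:
apply_moves([
  [[0, 0, -0.2, 0, 0, 0], [0, 0, -0.6, 0, 0, 0], [0, 0, -0.8, 0, 0, 0], [0, 0, -0.8, 0, 0, 0], [-0.05, 0.3, 0, 0, 0, 0]],
])

```text
t: 15.22
position: [616.5, 18.4, 168.0]
tool_rot: [0.0, 0.999, -0.051, 0.004]
wrist_force: [0.3, -1.1, -3.6]
grip_width: 0.703
gripper_force: 30.0
```

Call:
apply_moves([
  [[-0.14, 0.64, 0, 0, 0, 0], [-0.14, 0.64, 0, 0, 0, 0], [-0.14, 0.64, 0, 0, 0, 0], [-0.14, 0.64, 0, 0, 0, 0], [-0.14, 0.64, 0, 0, 0, 0]],
])

```text
t: 15.85
position: [560.2, -138.5, 160.9]
tool_rot: [-0.0, 0.999, -0.052, -0.002]
wrist_force: [-0.1, 0.4, -4.0]
grip_width: 0.703
gripper_force: 30.0
```

Call:
apply_moves([
  [[-0.14, 0.64, 0, 0, 0, 0], [-0.14, 0.64, 0, 0, 0, 0], [-0.14, 0.64, 0, 0, 0, 0], [-0.14, 0.64, 0, 0, 0, 0], [-0.07, 0.33, 0, 0, 0, 0]],
])

```text
t: 16.48
position: [514.1, -279.0, 161.3]
tool_rot: [-0.001, 0.999, -0.053, -0.002]
wrist_force: [0.3, -0.0, -3.7]
grip_width: 0.701
gripper_force: 30.0
```

Call:
apply_moves([
  [[0, 0, 0, 0, 0, 0], [0, 0, 0, 0, 0, 0], [0, 0, 0, 0, 0, 0]],
])

```text
t: 16.85
position: [516.6, -276.8, 163.4]
tool_rot: [-0.0, 0.999, -0.051, -0.0]
wrist_force: [-0.1, -0.2, -3.8]
grip_width: 0.705
gripper_force: 30.0
```

```bash
python3 - <<'E'
from h import *
go(516,-278,37.5)
E
```

```text
t 16.9 pos [ 516.6 -276.8  163.4] yaw -0.102 tilt [-0.  0.] F [-0.1 -0.2 -3.8] w 0.705 gf 30.0
-> units of 50mm: [-0.008  0.027  2.517]
```

Call:
apply_moves([
  [[0, 0, 0.5, 0, 0, 0], [0, 0, 0.7, 0, 0, 0], [0, 0, 0.7, 0, 0, 0], [0, 0, 0.4, 0, 0, 0], [0, 0, 0, 0, 0, 0]],
])

```text
t: 17.48
position: [515.3, -276.6, 47.0]
tool_rot: [-0.001, 0.999, -0.051, -0.001]
wrist_force: [0.2, 0.5, -3.5]
grip_width: 0.701
gripper_force: 30.0
```

Call:
apply_moves([
  [[0, 0, 0.06, 0, 0, 0], [0, 0, 0.06, 0, 0, 0], [0, 0, 0.05, 0, 0, 0], [0, 0, 0, 0, 0, 0], [0, 0, 0, 0, 0, 0]],
])

```text
t: 18.1
position: [516.3, -278.0, 40.2]
tool_rot: [0.0, 0.999, -0.052, 0.0]
wrist_force: [-0.5, 0.7, -4.6]
grip_width: 0.706
gripper_force: 30.0
```

Call:
apply_moves([
  [[0, 0, 0.03, 0, 0, 0], [0, 0, 0.02, 0, 0, 0], [0, 0, 0, 0, 0, 0]],
])

```text
t: 18.48
position: [516.3, -277.9, 37.6]
tool_rot: [-0.0, 0.999, -0.052, 0.0]
wrist_force: [-0.1, 0.2, -2.7]
grip_width: 0.705
gripper_force: 30.0
```

Call:
apply_moves([
  [[0, 0, 0.02, 0, 0, 0], [0, 0, 0, 0, 0, 0], [0, 0, 0, 0, 0, 0]],
])

```text
t: 18.85
position: [516.3, -277.9, 37.5]
tool_rot: [0.0, 0.999, -0.052, -0.0]
wrist_force: [-4.6, 1.6, 5.9]
grip_width: 0.705
gripper_force: 30.0
```

Call:
apply_moves([
  [[0, 0, 0, 0, 0, 0], [0, 0, 0, 0, 0, 0], [0, 0, 0, 0, 0, 0], [0, 0, 0, 0, 0, 0]],
], hand=-1)

```text
t: 19.35
position: [516.3, -277.9, 36.5]
tool_rot: [0.0, 0.999, -0.052, 0.0]
wrist_force: [-0.1, -0.5, -0.7]
grip_width: 0.985
gripper_force: 0.0
```

Call:
apply_moves([
  [[0, 0, -0.4, 0, 0, 0], [0, 0, -0.7, 0, 0, 0], [0, 0, -0.8, 0, 0, 0], [0, 0, -0.6, 0, 0, 0], [0, 0, 0, 0, 0, 0]],
])

```text
t: 19.98
position: [518.5, -279.4, 166.5]
tool_rot: [0.002, 0.999, -0.052, 0.003]
wrist_force: [0.4, -0.4, -0.5]
grip_width: 1.002
gripper_force: 0.0
```

Call:
apply_moves([
  [[0.28, -0.66, 0, 0, 0, 0], [0.28, -0.66, 0, 0, 0, 0], [0.28, -0.66, 0, 0, 0, 0], [0.28, -0.66, 0, 0, 0, 0], [0.28, -0.66, 0, 0, 0, 0]],
])

```text
t: 20.6
position: [602.7, -119.7, 160.7]
tool_rot: [-0.0, 0.999, -0.052, -0.001]
wrist_force: [0.7, 0.4, -0.4]
grip_width: 1.001
gripper_force: 0.0
```

Call:
apply_moves([
  [[0.28, -0.66, 0, 0, 0, 0], [0.28, -0.66, 0, 0, 0, 0], [0.26, -0.66, 0, 0, 0, 0], [0, 0, 0, 0, 0, 0], [0, 0, 0, 0, 0, 0]],
])

```text
t: 21.22
position: [653.2, -26.9, 160.7]
tool_rot: [0.0, 0.999, -0.051, -0.001]
wrist_force: [-1.0, -0.1, -0.7]
grip_width: 0.998
gripper_force: 0.0
```

```bash
python3 - <<'E'
from h import *
from scipy.optimize import least_squares
go(653.9,-27.1,22)
K,M=T("wrist");im,d=manip.read_camera("wrist");cv2.imwrite("pics/w4.png",im)
P=cloud(K,M,d)
p=P[(d>0)&(P[...,2]>52)&(P[...,2]<60)&(np.hypot(P[...,0]-654,P[...,1]+27)<34)][:,:2]
print(len(p),least_squares(lambda v:np.hypot(p[:,0]-v[0],p[:,1]-v[1])-v[2],[654,-27,25],loss="soft_l1").x.round(1))
K,M=T("top");im,d=manip.read_camera("top");P=cloud(K,M,d);cv2.imwrite("pics/t3.png",im[80:280,120:460].repeat(2,0).repeat(2,1))
E
```

```text
t 21.2 pos [653.2 -26.9 160.7] yaw -0.103 tilt [-0.002 -0.   ] F [-1.  -0.1 -0.7] w 0.998 gf 0.0
-> units of 50mm: [1.900e-02 1.000e-03 2.775e+00]
1021 [654.4 -27.2  24.7]
```

View pics/t3.png

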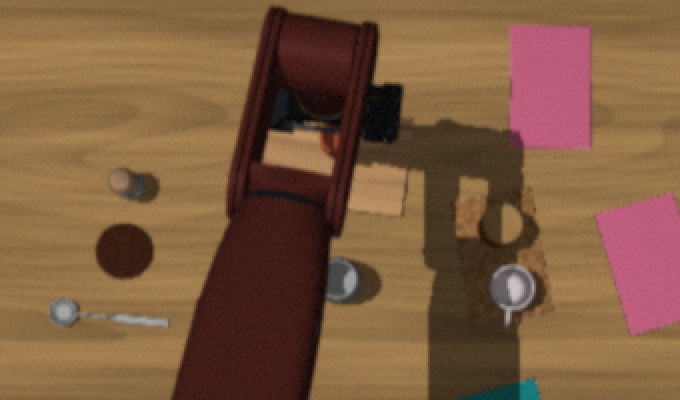

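View pics/w4.png

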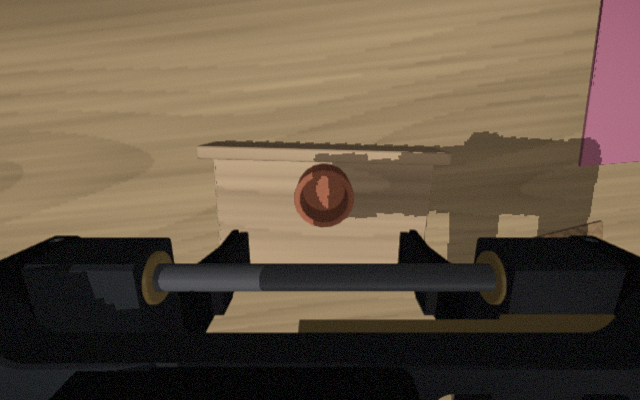

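Both cup (513,287) and honey pot (503,222) stand on the cork, and the salt (324,194) is centred between the fingers. I'm descending.

Call:
apply_moves([
  [[0, 0, 0.5, 0, 0, 0], [0, 0, 0.7, 0, 0, 0], [0, 0, 0.7, 0, 0, 0], [0, 0, 0.5, 0, 0, 0], [0, 0, 0.3, 0, 0, 0]],
])

```text
t: 21.95
position: [652.6, -27.6, 24.9]
tool_rot: [-0.0, 0.999, -0.052, -0.001]
wrist_force: [0.2, -1.1, 0.9]
grip_width: 0.995
gripper_force: 0.0
```

Call:
apply_moves([
  [[0, 0, 0.05, 0, 0, 0], [0, 0, 0, 0, 0, 0], [0, 0, 0, 0, 0, 0]],
])

```text
t: 22.32
position: [655.0, -26.9, 25.6]
tool_rot: [0.0, 0.999, -0.052, 0.001]
wrist_force: [0.8, 0.1, -0.5]
grip_width: 1.003
gripper_force: 0.0
```

Call:
apply_moves([
  [[0, 0, 0, 0, 0, 0], [0, 0, 0, 0, 0, 0], [0, 0, 0, 0, 0, 0], [0, 0, 0, 0, 0, 0], [0, 0, 0, 0, 0, 0]],
], hand=1)

```text
t: 22.95
position: [653.8, -26.7, 24.1]
tool_rot: [-0.0, 0.999, -0.052, -0.0]
wrist_force: [-0.4, -0.3, 0.9]
grip_width: 0.632
gripper_force: 30.0
```

Call:
apply_moves([
  [[0, 0, -0.2, 0, 0, 0], [0, 0, -0.6, 0, 0, 0], [0, 0, -0.8, 0, 0, 0], [0, 0, -0.8, 0, 0, 0], [0, 0, -0.2, 0, 0, 0]],
])

```text
t: 23.58
position: [656.1, -27.0, 158.3]
tool_rot: [0.0, 0.999, -0.052, 0.003]
wrist_force: [0.6, -0.0, -1.0]
grip_width: 0.634
gripper_force: 30.0
```

Call:
apply_moves([
  [[-0.3, -0.4, 0, 0, 0, 0], [-0.5, -0.63, 0, 0, 0, 0], [-0.5, -0.63, 0, 0, 0, 0], [-0.5, -0.63, 0, 0, 0, 0], [-0.5, -0.63, 0, 0, 0, 0]],
])

```text
t: 24.2
position: [552.7, 131.3, 152.4]
tool_rot: [0.0, 0.999, -0.052, -0.001]
wrist_force: [-0.1, 0.6, -1.1]
grip_width: 0.633
gripper_force: 30.0
```

Call:
apply_moves([
  [[-0.5, -0.63, 0, 0, 0, 0], [-0.5, -0.63, 0, 0, 0, 0], [-0.5, -0.63, 0, 0, 0, 0], [-0.5, -0.63, 0, 0, 0, 0], [-0.5, -0.63, 0, 0, 0, 0]],
])

```text
t: 24.82
position: [444.7, 300.5, 152.6]
tool_rot: [0.001, 0.999, -0.052, -0.001]
wrist_force: [-0.1, -0.0, -0.9]
grip_width: 0.636
gripper_force: 30.0
```

Call:
apply_moves([
  [[-0.2, -0.23, 0, 0, 0, 0], [0, 0, 0, 0, 0, 0], [0, 0, 0, 0, 0, 0], [0, 0, 0, 0, 0, 0]],
])

```text
t: 25.32
position: [438.3, 311.4, 153.9]
tool_rot: [0.0, 0.999, -0.052, 0.0]
wrist_force: [-0.3, -0.6, -2.1]
grip_width: 0.635
gripper_force: 30.0
```

```bash
python3 - <<'E'
from h import *
go(475,310,21)
K,M=T("wrist");im,d=manip.read_camera("wrist");cv2.imwrite("pics/w5.png",im)
P=cloud(K,M,d)
for q in("coaster","salt_cellar"):
    print(q,[(round(a["score"],2),w(M,a["at"]).round(1).tolist()) for a in manip.tip_of(q,"wrist")[:2]])
for r in manip.regions_of("coaster","wrist")[:1]:
    m=r["region"]&(d>0);p=P[m];p=p[np.abs(p[:,2]-6)<8];print(len(p),cv2.minEnclosingCircle(p[:,:2].astype(np.float32)),p[:,2].mean())
E
```

```text
t 25.3 pos [438.3 311.4 153.9] yaw -0.105 tilt [ 0. -0.] F [-0.3 -0.6 -2.1] w 0.635 gf 30.0
-> units of 50mm: [ 0.732 -0.049  2.659]
coaster [(0.79, [480.4, 312.1, 0.0])]
salt_cellar [(0.83, [440.3, 314.0, 140.4])]
6066 ((479.2213439941406, 312.06884765625), 46.06080627441406) 4.842616161754718
```

View pics/w5.png

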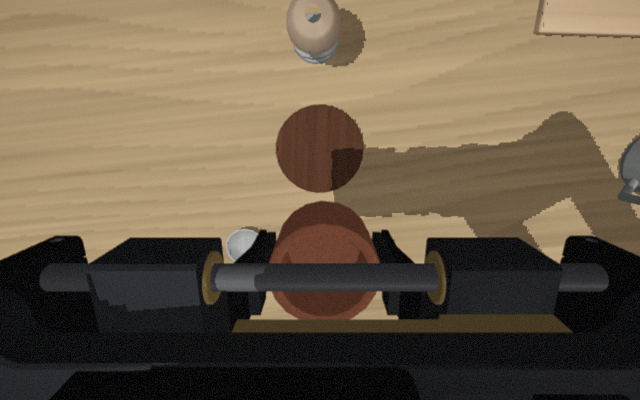

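The coaster (320,148) is clear ahead of the held salt, and the egg cup at (315,30) is well beyond. I'm moving over it and lowering.

Call:
apply_moves([
  [[0.4, -0.05, 0, 0, 0, 0], [0.4, -0.05, 0.3, 0, 0, 0], [0, 0, 0.6, 0, 0, 0], [0, 0, 0.6, 0, 0, 0], [0, 0, 0.5, 0, 0, 0]],
])

```text
t: 26.15
position: [477.8, 312.8, 52.8]
tool_rot: [0.0, 0.999, -0.052, -0.0]
wrist_force: [0.7, 1.0, -1.6]
grip_width: 0.633
gripper_force: 30.0
```

Call:
apply_moves([
  [[0, 0, 0.3, 0, 0, 0], [0, 0, 0.15, 0, 0, 0], [0, 0, 0.1, 0, 0, 0], [0, 0, 0, 0, 0, 0], [0, 0, 0, 0, 0, 0]],
])

```text
t: 26.78
position: [478.5, 313.5, 27.3]
tool_rot: [-0.0, 0.999, -0.052, 0.001]
wrist_force: [0.0, -0.0, -1.8]
grip_width: 0.636
gripper_force: 30.0
```

Call:
apply_moves([
  [[0, 0.02, 0.05, 0, 0, 0], [0, 0, 0.05, 0, 0, 0], [0, 0, 0.03, 0, 0, 0], [0, 0, 0, 0, 0, 0]],
])

```text
t: 27.28
position: [477.8, 312.3, 20.0]
tool_rot: [-0.0, 0.999, -0.052, -0.0]
wrist_force: [-0.6, 0.3, -0.0]
grip_width: 0.635
gripper_force: 30.0
```

Call:
apply_moves([
  [[0, 0, 0.02, 0, 0, 0], [0, 0, 0, 0, 0, 0], [0, 0, 0, 0, 0, 0]],
])

```text
t: 27.65
position: [477.9, 312.2, 20.0]
tool_rot: [0.0, 0.999, -0.052, -0.0]
wrist_force: [-3.6, -2.0, 7.4]
grip_width: 0.634
gripper_force: 30.0
```

Call:
apply_moves([
  [[0, 0, 0, 0, 0, 0], [0, 0, 0, 0, 0, 0], [0, 0, 0, 0, 0, 0], [0, 0, 0, 0, 0, 0], [0, 0, -0.2, 0, 0, 0]],
], hand=-1)

```text
t: 28.28
position: [477.0, 311.8, 28.4]
tool_rot: [0.001, 0.999, -0.052, -0.001]
wrist_force: [0.6, -0.2, -0.1]
grip_width: 0.995
gripper_force: 0.0
```

Call:
apply_moves([
  [[0, 0, -0.6, 0, 0, 0], [0, 0, -0.8, 0, 0, 0], [0, 0, -0.8, 0, 0, 0], [0, 0, -0.5, 0, 0, 0], [0, 0, 0, 0, 0, 0]],
])

```text
t: 28.9
position: [479.7, 313.1, 167.4]
tool_rot: [-0.001, 0.999, -0.052, 0.003]
wrist_force: [0.1, -0.0, -0.4]
grip_width: 1.0
gripper_force: 0.0
```

Call:
apply_moves([
  [[0, 0, 0, 0, 0, 0], [0, 0, 0, 0, 0, 0]],
])

```text
t: 29.15
position: [476.8, 311.7, 162.2]
tool_rot: [0.001, 0.999, -0.052, -0.001]
wrist_force: [0.1, -0.0, -0.1]
grip_width: 1.003
gripper_force: 0.0
```

```bash
python3 - <<'E'
from h import *
from scipy.optimize import least_squares
go(516.3,-278,160)
K,M=T("wrist");im,d=manip.read_camera("wrist");cv2.imwrite("pics/w6.png",im)
P=cloud(K,M,d)
p=P[(d>0)&(P[...,2]>46)&(P[...,2]<57)&(np.hypot(P[...,0]-478,P[...,1]-312)<36)]
print(len(p),p[:,2].mean(),least_squares(lambda v:np.hypot(p[:,0]-v[0],p[:,1]-v[1])-v[2],[478,312,25],loss="soft_l1").x.round(1))
for r in manip.regions_of("coaster","wrist")[:1]:
    m=r["region"]&(d>0);p=P[m];p=p[np.abs(p[:,2]-6)<8];print(len(p),cv2.minEnclosingCircle(p[:,:2].astype(np.float32)))
E
```

```text
t 29.1 pos [476.8 311.7 162.2] yaw -0.103 tilt [-0.003 -0.001] F [ 0.1 -0.  -0.1] w 1.003 gf 0.0
-> units of 50mm: [ 2.002 11.65   0.057]
1052 49.431646144226306 [478.7 312.   24.7]
2296 ((480.57916259765625, 311.6340026855469), 44.66563034057617)
```

View pics/w6.png

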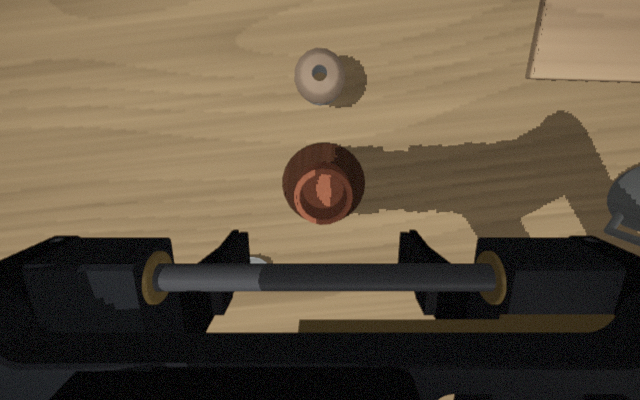

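The salt stands on the coaster, about 2 mm from its centre (the offset at (324,193) is parallax). Next I fetch the honey pot.

Call:
apply_moves([
  [[0.1, 0.5, 0, 0, 0, 0], [0.13, 0.75, 0, 0, 0, 0], [0.13, 0.75, 0, 0, 0, 0], [0.13, 0.75, 0, 0, 0, 0], [0.13, 0.75, 0, 0, 0, 0]],
])

```text
t: 29.88
position: [490.2, 133.8, 163.3]
tool_rot: [0.0, 0.999, -0.051, -0.001]
wrist_force: [0.7, -1.0, 0.1]
grip_width: 1.001
gripper_force: 0.0
```

Call:
apply_moves([
  [[0.13, 0.75, 0, 0, 0, 0], [0.13, 0.75, 0, 0, 0, 0], [0.13, 0.75, 0, 0, 0, 0], [0.13, 0.75, 0, 0, 0, 0], [0.13, 0.75, 0, 0, 0, 0]],
])

```text
t: 30.5
position: [503.3, -56.0, 163.4]
tool_rot: [-0.0, 0.999, -0.052, -0.0]
wrist_force: [-0.0, 0.8, -0.8]
grip_width: 0.998
gripper_force: 0.0
```

Call:
apply_moves([
  [[0.13, 0.75, 0, 0, 0, 0], [0.13, 0.75, 0, 0, 0, 0], [0.13, 0.75, 0, 0, 0, 0], [0.13, 0.75, 0, 0, 0, 0], [0.13, 0.75, 0, 0, 0, 0]],
])

```text
t: 31.12
position: [516.3, -245.8, 163.2]
tool_rot: [-0.0, 0.999, -0.052, -0.001]
wrist_force: [0.0, 0.2, -0.1]
grip_width: 1.003
gripper_force: 0.0
```

Call:
apply_moves([
  [[0.08, 0.6, 0, 0, 0, 0], [0, 0, 0, 0, 0, 0], [0, 0, 0, 0, 0, 0], [0, 0, 0, 0, 0, 0]],
])

```text
t: 31.62
position: [517.5, -273.8, 163.8]
tool_rot: [-0.0, 0.999, -0.051, -0.0]
wrist_force: [-0.3, 0.6, 0.7]
grip_width: 1.0
gripper_force: 0.0
```

```bash
python3 - <<'E'
from h import *
go(516.3,-277.9,37)
K,M=T("wrist");im,d=manip.read_camera("wrist")
P=cloud(K,M,d)
p=P[(d>0)&(P[...,2]>86)&(P[...,2]<98)&(np.hypot(P[...,0]-517,P[...,1]+278)<42)][:,:2]
print("enc",len(p),cv2.minEnclosingCircle(p.astype(np.float32)))
E
```

```text
t 31.6 pos [ 517.5 -273.8  163.8] yaw -0.102 tilt [-0.     0.001] F [-0.3  0.6  0.7] w 1.0 gf 0.0
-> units of 50mm: [-0.015  0.085  2.535]
enc 4217 ((516.8776245117188, -277.965087890625), 30.845422744750977)
```

Call:
apply_moves([
  [[-0.02, 0.08, 0.5, 0, 0, 0], [0, 0, 0.7, 0, 0, 0], [0, 0, 0.7, 0, 0, 0], [0, 0, 0.4, 0, 0, 0], [0, 0, 0.21, 0, 0, 0]],
])

```text
t: 32.3
position: [515.9, -278.2, 37.6]
tool_rot: [-0.0, 0.999, -0.051, -0.0]
wrist_force: [1.0, -0.8, -0.8]
grip_width: 0.998
gripper_force: 0.0
```

Call:
apply_moves([
  [[0, 0, 0, 0, 0, 0], [0, 0, 0, 0, 0, 0], [0, 0, 0, 0, 0, 0]],
])

```text
t: 32.67
position: [517.0, -279.5, 39.9]
tool_rot: [0.001, 0.999, -0.052, 0.001]
wrist_force: [-0.1, 0.3, -0.3]
grip_width: 1.001
gripper_force: 0.0
```

Call:
apply_moves([
  [[0, 0, 0, 0, 0, 0], [0, 0, 0, 0, 0, 0], [0, 0, 0, 0, 0, 0], [0, 0, 0, 0, 0, 0], [0, 0, 0, 0, 0, 0]],
], hand=1)

```text
t: 33.3
position: [516.2, -278.6, 38.6]
tool_rot: [-0.0, 0.999, -0.052, -0.0]
wrist_force: [0.6, 1.3, 1.6]
grip_width: 0.703
gripper_force: 30.0
```

Call:
apply_moves([
  [[0, 0, -0.2, 0, 0, 0], [0, 0, -0.6, 0, 0, 0], [0, 0, -0.8, 0, 0, 0], [0, 0, -0.8, 0, 0, 0], [0.05, -0.3, 0, 0, 0, 0]],
])

```text
t: 33.92
position: [522.3, -266.2, 162.8]
tool_rot: [0.002, 0.999, -0.052, 0.003]
wrist_force: [0.9, 0.0, -3.5]
grip_width: 0.702
gripper_force: 30.0
```

Call:
apply_moves([
  [[0.14, -0.64, 0, 0, 0, 0], [0.14, -0.64, 0, 0, 0, 0], [0.14, -0.64, 0, 0, 0, 0], [0.14, -0.64, 0, 0, 0, 0], [0.14, -0.64, 0, 0, 0, 0]],
])

```text
t: 34.55
position: [570.2, -106.3, 155.9]
tool_rot: [-0.001, 0.999, -0.051, -0.002]
wrist_force: [0.2, 0.2, -3.3]
grip_width: 0.705
gripper_force: 30.0
```

Call:
apply_moves([
  [[0.14, -0.64, 0, 0, 0, 0], [0.14, -0.64, 0, 0, 0, 0], [0.14, -0.64, 0, 0, 0, 0], [0.14, -0.64, 0, 0, 0, 0], [0.07, -0.33, 0, 0, 0, 0]],
])

```text
t: 35.17
position: [616.4, 34.1, 156.1]
tool_rot: [-0.0, 0.999, -0.051, -0.002]
wrist_force: [-0.4, -0.5, -3.7]
grip_width: 0.701
gripper_force: 30.0
```

Call:
apply_moves([
  [[0, 0, 0, 0, 0, 0], [0, 0, 0, 0, 0, 0], [0, 0, 0, 0, 0, 0]],
])

```text
t: 35.55
position: [617.4, 30.7, 158.4]
tool_rot: [0.0, 0.999, -0.052, -0.0]
wrist_force: [0.1, 0.7, -3.7]
grip_width: 0.704
gripper_force: 30.0
```

```bash
python3 - <<'E'
from h import *
go(617.6,32,44.6)
E
```

```text
t 35.5 pos [617.4  30.7 158.4] yaw -0.105 tilt [-0. -0.] F [ 0.1  0.7 -3.7] w 0.704 gf 30.0
-> units of 50mm: [ 1.000e-03 -2.700e-02  2.276e+00]
```

Call:
apply_moves([
  [[0, -0.02, 0.4, 0, 0, 0], [0, 0, 0.6, 0, 0, 0], [0, 0, 0.6, 0, 0, 0], [0, 0, 0.4, 0, 0, 0], [0, 0, 0.1, 0, 0, 0]],
])

```text
t: 36.17
position: [616.2, 32.7, 51.1]
tool_rot: [-0.0, 0.999, -0.052, -0.002]
wrist_force: [-0.1, 0.7, -3.9]
grip_width: 0.702
gripper_force: 30.0
```

Call:
apply_moves([
  [[0, 0, 0.06, 0, 0, 0], [0, 0, 0.05, 0, 0, 0], [0, 0, 0.03, 0, 0, 0], [0, 0, 0, 0, 0, 0], [0, 0, 0, 0, 0, 0]],
])

```text
t: 36.8
position: [618.0, 32.9, 46.9]
tool_rot: [-0.0, 0.999, -0.052, 0.0]
wrist_force: [0.6, -0.3, -4.1]
grip_width: 0.703
gripper_force: 30.0
```

Call:
apply_moves([
  [[0, 0, 0.03, 0, 0, 0], [0, 0, 0.03, 0, 0, 0], [0, 0, 0, 0, 0, 0], [0, 0, 0, 0, 0, 0]],
])

```text
t: 37.3
position: [618.1, 32.8, 44.5]
tool_rot: [0.0, 0.999, -0.052, 0.0]
wrist_force: [-4.2, 0.0, 6.1]
grip_width: 0.709
gripper_force: 30.0
```

Call:
apply_moves([
  [[0, 0, 0, 0, 0, 0], [0, 0, 0, 0, 0, 0], [0, 0, 0, 0, 0, 0], [0, 0, 0, 0, 0, 0], [0, 0, -0.2, 0, 0, 0]],
], hand=-1)

```text
t: 37.92
position: [616.9, 32.9, 52.9]
tool_rot: [-0.0, 0.999, -0.052, -0.001]
wrist_force: [-0.1, -0.8, -0.4]
grip_width: 0.997
gripper_force: 0.0
```

Call:
apply_moves([
  [[0, 0, -0.6, 0, 0, 0], [0, 0, -0.8, 0, 0, 0], [0, 0, -0.7, 0, 0, 0], [0, 0, 0, 0, 0, 0], [-0.32, 0.69, 0, 0, 0, 0]],
])

```text
t: 38.55
position: [598.9, 1.3, 159.1]
tool_rot: [-0.0, 0.999, -0.05, 0.001]
wrist_force: [0.0, 0.0, 0.3]
grip_width: 1.0
gripper_force: 0.0
```

Call:
apply_moves([
  [[-0.32, 0.69, 0, 0, 0, 0], [-0.32, 0.69, 0, 0, 0, 0], [-0.32, 0.69, 0, 0, 0, 0], [-0.32, 0.69, 0, 0, 0, 0], [-0.32, 0.69, 0, 0, 0, 0]],
])

```text
t: 39.17
position: [499.8, -163.9, 157.8]
tool_rot: [-0.0, 0.999, -0.052, -0.001]
wrist_force: [-0.3, -0.4, 0.6]
grip_width: 0.997
gripper_force: 0.0
```

Call:
apply_moves([
  [[-0.32, 0.69, 0, 0, 0, 0], [-0.32, 0.69, 0, 0, 0, 0], [-0.32, 0.69, 0, 0, 0, 0], [-0.32, 0.69, 0, 0, 0, 0], [0, 0, 0, 0, 0, 0]],
])

```text
t: 39.8
position: [421.6, -295.4, 158.0]
tool_rot: [-0.0, 0.999, -0.053, -0.0]
wrist_force: [-0.1, 0.0, 0.1]
grip_width: 0.996
gripper_force: 0.0
```

Call:
apply_moves([
  [[0, 0, 0, 0, 0, 0], [0, 0, 0, 0, 0, 0]],
])

```text
t: 40.05
position: [423.5, -292.8, 158.3]
tool_rot: [-0.0, 0.999, -0.051, -0.0]
wrist_force: [0.1, 0.1, -0.5]
grip_width: 1.0
gripper_force: 0.0
```

```bash
python3 - <<'E'
from h import *
from scipy.optimize import least_squares
go(421.6,-294.8,29)
K,M=T("wrist");im,d=manip.read_camera("wrist");cv2.imwrite("pics/w7.png",im)
P=cloud(K,M,d)
p=P[(d>0)&(P[...,2]>65)&(P[...,2]<74)&(np.hypot(P[...,0]-422,P[...,1]+295)<42)][:,:2]
print(len(p),least_squares(lambda v:np.hypot(p[:,0]-v[0],p[:,1]-v[1])-v[2],[422,-295,32],loss="soft_l1").x.round(1))
E
```

```text
t 40.0 pos [ 423.5 -292.8  158.3] yaw -0.102 tilt [-0.     0.001] F [ 0.1  0.1 -0.5] w 1.0 gf 0.0
-> units of 50mm: [-0.032  0.044  2.585]
1135 [ 421.9 -294.9   31.5]
```

View pics/w7.png

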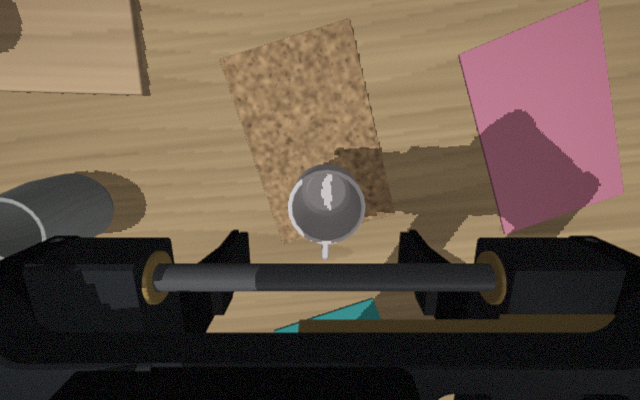

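The cup at (326,205) is centred, its handle at (325,250). I'm descending and gripping.

Call:
apply_moves([
  [[-0.03, 0.03, 0.5, 0, 0, 0], [0, 0, 0.7, 0, 0, 0], [0, 0, 0.7, 0, 0, 0], [0, 0, 0.4, 0, 0, 0], [0, 0, 0.27, 0, 0, 0]],
])

```text
t: 40.72
position: [421.5, -294.1, 28.9]
tool_rot: [-0.0, 0.999, -0.051, -0.001]
wrist_force: [0.3, 0.2, 0.2]
grip_width: 1.0
gripper_force: 0.0
```

Call:
apply_moves([
  [[0, 0, 0, 0, 0, 0], [0, 0, 0, 0, 0, 0], [0, 0, 0, 0, 0, 0]],
])

```text
t: 41.1
position: [422.2, -295.8, 31.2]
tool_rot: [0.001, 0.999, -0.052, 0.001]
wrist_force: [-0.2, 0.8, -1.0]
grip_width: 1.001
gripper_force: 0.0
```

Call:
apply_moves([
  [[0, 0, 0, 0, 0, 0], [0, 0, 0, 0, 0, 0], [0, 0, 0, 0, 0, 0], [0, 0, 0, 0, 0, 0], [0, 0, 0, 0, 0, 0]],
], hand=1)

```text
t: 41.72
position: [421.6, -295.2, 30.2]
tool_rot: [-0.0, 0.999, -0.052, 0.0]
wrist_force: [-0.6, 2.0, 3.3]
grip_width: 0.775
gripper_force: 30.0
```

Call:
apply_moves([
  [[0, 0, -0.2, 0, 0, 0], [0, 0, -0.6, 0, 0, 0], [0, 0, -0.8, 0, 0, 0], [0, 0, -0.8, 0, 0, 0], [0.1, -0.2, 0, 0, 0, 0]],
])

```text
t: 42.35
position: [429.4, -288.0, 154.3]
tool_rot: [0.003, 0.999, -0.052, 0.003]
wrist_force: [-0.2, -0.0, -1.7]
grip_width: 0.776
gripper_force: 30.0
```

Call:
apply_moves([
  [[0.3, -0.5, 0, 0, 0, 0], [0.4, -0.6, 0, 0, 0, 0], [0.4, -0.6, 0, 0, 0, 0], [0.4, -0.6, 0, 0, 0, 0], [0.4, -0.6, 0, 0, 0, 0]],
])

```text
t: 42.98
position: [536.6, -149.5, 148.4]
tool_rot: [-0.0, 0.999, -0.051, -0.001]
wrist_force: [-0.8, 0.2, -1.3]
grip_width: 0.77
gripper_force: 30.0
```

Call:
apply_moves([
  [[0.4, -0.6, 0, 0, 0, 0], [0.4, -0.6, 0, 0, 0, 0], [0.3, -0.4, 0, 0, 0, 0], [0.1, -0.1, 0, 0, 0, 0], [0, 0, 0, 0, 0, 0]],
])

```text
t: 43.6
position: [604.6, -72.7, 148.9]
tool_rot: [-0.0, 0.999, -0.051, -0.001]
wrist_force: [0.3, -0.5, -1.8]
grip_width: 0.776
gripper_force: 30.0
```

Call:
apply_moves([
  [[0, 0, 0, 0, 0, 0], [0, 0, 0, 0, 0, 0], [0, 0, 0, 0, 0, 0]],
])

```text
t: 43.98
position: [605.1, -73.5, 150.2]
tool_rot: [0.0, 0.999, -0.052, 0.0]
wrist_force: [1.0, -0.0, -0.1]
grip_width: 0.776
gripper_force: 30.0
```

```bash
python3 - <<'E'
from h import *
go(605.5,-72.8,36.2)
E
```

```text
t 44.0 pos [605.1 -73.5 150.2] yaw -0.104 tilt [ 0. -0.] F [ 1.  -0.  -0.1] w 0.776 gf 30.0
-> units of 50mm: [ 0.006 -0.016  2.28 ]
```

Call:
apply_moves([
  [[0, 0, 0.4, 0, 0, 0], [0, 0, 0.6, 0, 0, 0], [0, 0, 0.6, 0, 0, 0], [0, 0, 0.4, 0, 0, 0], [0, 0, 0.1, 0, 0, 0]],
])

```text
t: 44.6
position: [603.8, -72.6, 42.6]
tool_rot: [-0.0, 0.999, -0.052, -0.002]
wrist_force: [-1.1, -0.1, -1.7]
grip_width: 0.774
gripper_force: 30.0
```

Call:
apply_moves([
  [[0, 0, 0.06, 0, 0, 0], [0, 0, 0.05, 0, 0, 0], [0, 0, 0.03, 0, 0, 0], [0, 0, 0, 0, 0, 0], [0, 0, 0, 0, 0, 0]],
])

```text
t: 45.22
position: [605.6, -73.0, 38.4]
tool_rot: [0.0, 0.999, -0.052, 0.0]
wrist_force: [-0.0, -0.6, -0.8]
grip_width: 0.773
gripper_force: 30.0
```

Call:
apply_moves([
  [[0, 0, 0.02, 0, 0, 0], [0, 0, 0.02, 0, 0, 0], [0, 0, 0, 0, 0, 0], [0, 0, 0, 0, 0, 0]],
])

```text
t: 45.72
position: [605.5, -72.9, 36.3]
tool_rot: [0.0, 0.999, -0.052, 0.0]
wrist_force: [0.7, 1.2, 0.3]
grip_width: 0.777
gripper_force: 30.0
```

Call:
apply_moves([
  [[0, 0, 0.02, 0, 0, 0], [0, 0, 0, 0, 0, 0], [0, 0, 0, 0, 0, 0]],
])

```text
t: 46.1
position: [605.7, -73.0, 36.2]
tool_rot: [0.0, 0.999, -0.052, 0.0]
wrist_force: [-3.8, 1.5, 6.9]
grip_width: 0.778
gripper_force: 29.9
```

Call:
apply_moves([
  [[0, 0, 0, 0, 0, 0], [0, 0, 0, 0, 0, 0], [0, 0, 0, 0, 0, 0], [0, 0, 0, 0, 0, 0], [0, 0, -0.2, 0, 0, 0]],
], hand=-1)

```text
t: 46.72
position: [604.4, -72.7, 44.3]
tool_rot: [-0.0, 0.999, -0.052, -0.001]
wrist_force: [1.2, 0.1, 0.1]
grip_width: 0.998
gripper_force: 0.0
```

Call:
apply_moves([
  [[0, 0, -0.6, 0, 0, 0], [0, 0, -0.8, 0, 0, 0], [0, 0, -0.8, 0, 0, 0], [0, 0, -0.8, 0, 0, 0], [0, 0, -0.8, 0, 0, 0]],
])

```text
t: 47.35
position: [605.3, -72.9, 237.3]
tool_rot: [0.0, 0.999, -0.052, 0.001]
wrist_force: [-0.1, 0.0, 0.7]
grip_width: 1.002
gripper_force: 0.0
```

Call:
apply_moves([
  [[0, 0, 0, 0, 0, 0], [0, 0, 0, 0, 0, 0], [0, 0, 0, 0, 0, 0], [0, 0, 0, 0, 0, 0]],
])

```text
t: 47.85
position: [604.7, -72.8, 233.6]
tool_rot: [-0.0, 0.999, -0.052, -0.001]
wrist_force: [-0.4, 1.2, -0.2]
grip_width: 1.001
gripper_force: 0.0
```

```bash
python3 - <<'E'
from h import *
from scipy.optimize import least_squares
go(605,-73,250)
K,M=T("wrist");im,d=manip.read_camera("wrist");cv2.imwrite("pics/w8.png",im);P=cloud(K,M,d)
p=P[(d>0)&(P[...,2]>72)&(P[...,2]<80)&(np.hypot(P[...,0]-605,P[...,1]+73)<42)][:,:2]
print("cup",len(p),least_squares(lambda v:np.hypot(p[:,0]-v[0],p[:,1]-v[1])-v[2],[605,-73,32],loss="soft_l1").x.round(1))
p=P[(d>0)&(P[...,2]>92)&(P[...,2]<104)&(np.hypot(P[...,0]-618,P[...,1]-32)<42)][:,:2]
print("honey",len(p),cv2.minEnclosingCircle(p.astype(np.float32)))
E
```

```text
t 47.9 pos [604.7 -72.8 233.6] yaw -0.103 tilt [-0.002  0.001] F [-0.4  1.2 -0.2] w 1.001 gf 0.0
-> units of 50mm: [ 0.007  0.004 -0.328]
cup 696 [605.7 -72.8  31.6]
honey 2798 ((618.72021484375, 32.34541702270508), 30.786800384521484)
```

View pics/w8.png

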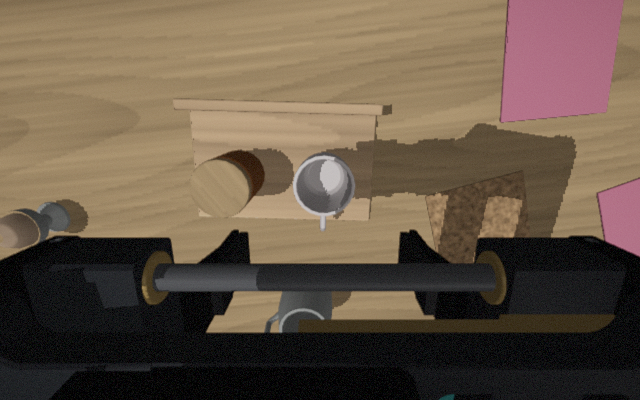

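The cup (325,185) and honey pot (222,187) stand on the caddy within 1 mm of where they started. The arm is clear of everything, so I'm handing in.

```bash
python3 -c "
from bench import manip
print(manip.job_done())"
```

```text
the job is handed in; nothing more can be done
None
```

I handed the job in at about 48 s: the salt cellar stands about 2 mm from the coaster's centre, and the teacup and honey pot are back on the caddy within 1 mm of their starting places by my measurements. The hand-in returned no verdict.

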